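Find the rocking inlay tile and hold it home

ROBOT

A 6-joint arm with a two-finger parallel gripper is mounted at the origin on the work surface. World frame = base frame: x ahead of the robot, y to its left, z up, the work surface at z = 0. Lengths are in m, angles in degrees, forces in N, time in s.
With the tool pointing down it reaches from about 0.325 to 0.925 m from the base axis. Payload 3.1 kg.
Tool frame: the origin (TCP) lies at the centre of the arm's flange, where the gripper is bolted on; the fingertips stand 173 mm ahead of it and the grasp point (between the pads) lies 155 mm ahead of it (pinch_z is the distance from the TCP to the grasp point, in m); z points along the fingers, y is the line along which they close (so a half turn about z gives the same grasp; the last joint's range is limited). The gripper opens to 85 mm and grips with 20 to 120 N. Pads are 22 mm wide; open, the fingers measure 114 mm over their backs; the gripper's body (76 mm by 85 mm) begins 54 mm behind the grasp point. The pads swing forward as they close: fully open they stand 13 mm farther back than shut.
Start: joints at [67.769, 12.427, 92.441, -0, 75.132, -6.429], TCP at [0.17, 0.601, 0.405] pointing down, gripper open.
Joint ranges: [-157.48, 157.48], [-44.54, 120.13], [17.64, 146.25], [-64.5, 244.5], [7.68, 150.69], [-147.95, 147.95]. Speed limits (degrees/s): [159.86, 159.86, 180, 180, 180, 180].

INTERFACE

Orientations are given as a 3x3 rotation matrix whose columns are the frame's x, y, z axes.
In Python, from plant import * gives the robot as it stands.
- The arm moves only by the tool jog_arm, never from a script. Its argument "plan" is a list of rows, each an object of numbers: "wx", "wy", "wz": the turn, a rotation vector about the world's x, y, z in rad; "dx", "dy", "dz": the shift along the world's x, y, z in m; "claw": the opening, from 0 (shut) to 1 (fully open). A call has 1 to 8 rows; each row shifts and turns the commanded pose from where the row before left it; what a row does not reach is not made up. A row lasts 1/8 s, in which the tool goes at most 62.5 mm and 10.7 degrees, less where a joint would pass 70% of its speed; a pose out of reach is approached as far as the arm can. A call is refused whole if a number of a shift passes 0.0625 or a number of a turn 0.188, either way. A call with a gripper value outside its range is refused whole. The fingers move at their own pace and stop on an object; "force" is the grip in N (left out, the last holds). Time passes only in rows, so rows that do not move let the fingers close. It gives the time, the measured TCP pose, the force, the opening and the grip force at its end, in the units of the state.
- read_state(): the state, without advancing time (a new reading comes with each control period).
- camera(name): name is "scene" or "top" or "wrist"; returns a dict with "pixels" (384x512x3 uint8, blue, green, red), "mtx" (3x3 intrinsics, pixels), "cam_to_world" (4x4, takes a point from camera to world coordinates). Camera axes: x right, y up, looking along -z (the intrinsics and any distortion apply to the point x, -y, -z); pixel columns grow to the right and rows downward; lengths in m; the calibration is good to about 2 mm. A picture is of the moment at which its call begins. There is no depth.
- hand_in(): hands the job in; it is judged then, once.
The state is a dict: "t": time; "joints": joint angles; "dq": joint speeds; "effort": joint torques, N m; "tool_pos": TCP position; "tool_rot": TCP orientation; "contact_force": force on the tool from outside, world axes, zero at the start; "ft_torque": the same for the moment, N m; "opening": opening from 0.0 (shut) to 1.0 (fully open); "grasp_force": force on a finger pad.
Only numpy, scipy, OpenCV 4.12 (cv2) and the standard library are available. Lean on these libraries where they do the work, as an engineer would, in place of code of your own. Each camera call takes 0.05 s, during which the arm holds its last target. There are 200 camera calls.

TASK

One of the four walnut inlay tiles in the wooden panel is not bedded yet: it rocks when you press it near an edge, while the other three stay firm. Press the tiles with a fingertip to find the rocking one, then push that one in its middle fully down, flat on its bed, and finish the program while still holding it down with the fingertip so that its adhesive can grip. Only press: do not pull any tile up, and leave the tools lying on the panel and the bench where they are.

Things in the scene. Friction and masses are not known exactly. Their poses are not given: they have to be found in the camera images.
- panel: Light wooden panel, 280 mm (its x) by 320 mm (its y), 30 mm thick, lying fixed on the bench; origin at the centre of its underside, z up. It carries four identical walnut inlay tiles, two rows of two. Three are bedded hard and do not give at all; the fourth, whose place differs from run to run, rocks on a springy adhesive pad.
- place_1 (a point): Centre of one place, on the panel's top face, under a dark walnut tile 64 mm square (sides along the panel's axes, light diamond in its middle). The tile's level top stands 6 to 10 mm above this point, by chance, which does not tell if it is bedded. This is the near-left (-x, +y) place in the panel's frame, -62, +72 mm from the panel's centre.
- place_2 (a point): Centre of one place, on the panel's top face, under a dark walnut tile 64 mm square (sides along the panel's axes, light diamond in its middle). The tile's level top stands 6 to 10 mm above this point, by chance, which does not tell if it is bedded. This is the near-right (-x, -y) place in the panel's frame, -62, -72 mm from the panel's centre.
- place_3 (a point): Centre of one place, on the panel's top face, under a dark walnut tile 64 mm square (sides along the panel's axes, light diamond in its middle). The tile's level top stands 6 to 10 mm above this point, by chance, which does not tell if it is bedded. This is the far-left (+x, +y) place in the panel's frame, +62, +72 mm from the panel's centre.
- place_4 (a point): Centre of one place, on the panel's top face, under a dark walnut tile 64 mm square (sides along the panel's axes, light diamond in its middle). The tile's level top stands 6 to 10 mm above this point, by chance, which does not tell if it is bedded. This is the far-right (+x, -y) place in the panel's frame, +62, -72 mm from the panel's centre.
- sink (a joint): How far the rocking tile (whichever it is) has sunk, in m: 0 as found, 0.005 fully down on its flat bed, negative if pulled up. Springy: pressed in the middle it is fully down at about 7 N (10 to 20 N makes sure) and rises again when let go; pressed 20 mm off the middle with 4 to 5 N that side tips and gives 3 to 5 mm.
- rock_x (a joint): Tip of the rocking tile about its axis along the panel's x, rad; 0 level.
- rock_y (a joint): Tip of the rocking tile about its axis along the panel's y, rad; 0 level.
- setblock: Loose brass setting block 40 x 18 x 14 mm lying on the panel between the tiles, near the panel's centre; origin under its centre, long side along x.
- pencil: Loose flat red carpenter's pencil, 114 x 13 x 7 mm, lying on the panel along its +y edge, beyond the tiles; origin under its centre, long along its x.
- plane: Loose wooden hand plane 230 x 65 mm, 145 mm high with its iron, on the bench right (-y) of the panel; origin under its centre, long along its x.
- mallet: Loose wooden mallet lying on the bench left (+y) of the panel: handle along its x, 300 mm long in all, head 60 mm high; origin on its underside near mid-length.
- wax: Loose glass jar of wax with a brass lid, 72 mm across, 60 mm high, on the bench left of the panel; origin under its centre.
- brush: Loose bench brush lying on the bench farther right than the hand plane, handle to its -x, under 60 mm high; origin on its underside.

How it is judged (in metres and radians):
At the end, for the whole second after the job is handed in: Through the last second the rocking tile is held at least 3.8 of its 5 mm down, within 0.04 rad of level, with the fingers pressing with more than 3 N (value of joint sink above 0.0038 m and value of joint rock_x between -0.04 and 0.04 rad and value of joint rock_y between -0.04 and 0.04 rad and contact force between the fingers and anything else above 3 N); the arm keeps its last pose, push and grip.
It fails at once if the rocking tile is pulled up more than 3 mm (value of joint sink below -0.003 m).
It fails at once if a tool or jar on the panel or bench is lifted, carried or pushed more than 20 mm (distance of any of plane, mallet, wax, brush, setblock, pencil from where it was at the start of the episode above 0.02 m).
It also fails if it takes over 51 s, if anything falls off the work surface, if the arm or the gripper's body presses on something with over 40 N, if the wrist force passes 120 N, or if a joint passes its speed limit or range.

## Working session

There is one attempt and no reset: what is moved stays moved. The work goes in short steps, Python scripts to look and compute and a tool call to move; the robot and the scene stay as the last step left them, time stands still between calls to the robot, and variables do not carry over. Pictures are saved under pics/ and viewed, at most 10 in all, crops included, and the job is handed in when it is done.

Besides the shell and the picture viewer there is one more tool, called after "Call:" as name([rows], argument=value, ...), one row to a line, values as JSON. jog_arm: Moves the arm, as the interface text tells. Its arguments: {"type":"object","properties":{"plan":{"type":"array","items":{"type":"object","properties":{"wx":{"type":"number"},"wy":{"type":"number"},"wz":{"type":"number"},"dx":{"type":"number"},"dy":{"type":"number"},"dz":{"type":"number"},"claw":{"type":"number"}}}},"force":{"type":"number"}},"required":["plan"]}

```bash
mkdir -p pics
python3 - <<'E'
from plant import *
import cv2,numpy as np
for n in ("top","scene"):
    c=camera(n); cv2.imwrite(f"pics/{n}0.png",c["pixels"]); np.savez(f"{n}0.npz",**c)
    print(n,c["mtx"].round(1).tolist(),c["cam_to_world"].round(4).tolist(),[k for k in c])
s=read_state(); print(s["t"],s["tool_pos"],np.round(s["tool_rot"],3).tolist(),s["contact_force"],s["opening"])
E
```

```text
top [[381.5, 0.0, 255.6], [0.0, 381.5, 186.0], [0.0, 0.0, 1.0]] [[-0.0207, 0.991, -0.1324, 0.349], [-0.9996, -0.0231, -0.0169, -0.0467], [-0.0198, 0.132, 0.9911, 1.2567], [0.0, 0.0, 0.0, 1.0]] ['pixels', 'mtx', 'cam_to_world']
scene [[439.0, 0.0, 259.0], [0.0, 439.0, 191.0], [0.0, 0.0, 1.0]] [[0.8479, -0.4625, 0.2591, 0.912], [0.5302, 0.7436, -0.4075, -0.6495], [-0.0042, 0.4829, 0.8757, 1.346], [0.0, 0.0, 0.0, 1.0]] ['pixels', 'mtx', 'cam_to_world']
0.1 [0.17002166 0.60104918 0.40347446] [[-0.962, 0.272, -0.001], [0.272, 0.962, -0.002], [0.0, -0.002, -1.0]] [-0.45105828  0.40384522  1.32660259] 0.9996917755899114
```

View pics/top0.png

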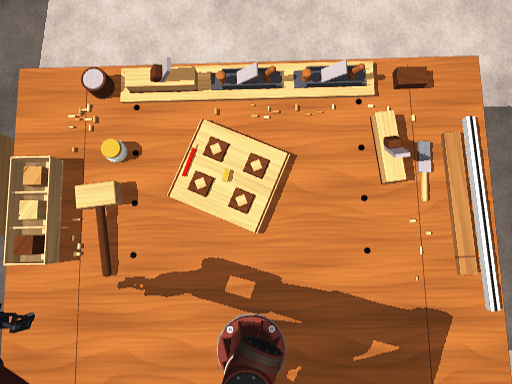

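View pics/scene0.png

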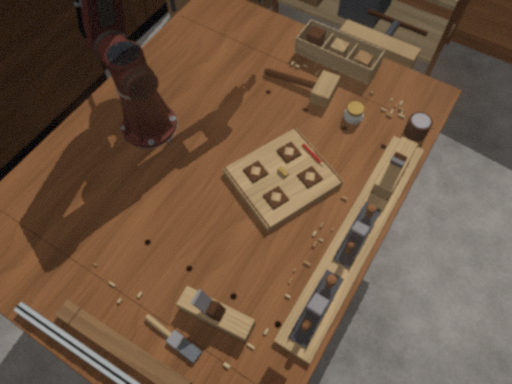

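The top view shows the panel with tiles at about (201,183) near-left, (242,200) near-right, (216,149) far-left and (257,166) far-right. The brass block is at (227,175) and the pencil at (189,162). The scene view agrees, and nothing tall stands near the panel.

Run:
```python
from plant import *
import cv2,numpy as np
seeds={"top":[(201,183),(242,200),(216,149),(257,166)],"scene":[(256,172),(277,198),(289,153),(310,177)]}
def centre(im,p):
    m=(im.max(2)<{"top":110,"scene":85}[n]).astype(np.uint8); w=np.zeros_like(m); cv2.circle(w,p,17 if n=="top" else 14,1,-1)
    cs,_=cv2.findContours(m&w,cv2.RETR_EXTERNAL,cv2.CHAIN_APPROX_NONE); c=max(cs,key=cv2.contourArea)
    r=cv2.minAreaRect(c); return r
for n in ("top","scene"):
    d=np.load(f"{n}0.npz"); K,T=d["mtx"],d["cam_to_world"]; P=[]
    for p in seeds[n]:
        r=centre(d["pixels"],p); u,v=r[0]
        ray=T[:3,:3]@np.array([(u-K[0,2])/K[0,0],-(v-K[1,2])/K[1,1],-1]); o=T[:3,3]
        P.append((o+ray*(.038-o[2])/ray[2])[:2]); print(n,np.round(r[0],1),np.round(r[1],1),P[-1].round(4))
    P=np.array(P); c=P.mean(0); x=(P[2]+P[3]-P[0]-P[1])/2; y=(P[0]+P[2]-P[1]-P[3])/2
    print("centre",c.round(4),"lens",np.linalg.norm(x).round(4),np.linalg.norm(y).round(4),"yaw",np.degrees([np.arctan2(x[1],x[0]),np.arctan2(-y[0],y[1])]).round(1))
    th=np.arctan2(x[1]-y[0],x[0]+y[1])
    R=np.array([[np.cos(th),-np.sin(th)],[np.sin(th),np.cos(th)]])
    print((c+(R@np.array([[-.062,.072],[-.062,-.072],[.062,.072],[.062,-.072]]).T).T).round(4).tolist())
```

```text
top [208.8 186.6] [ 3.8 20.2] [0.5131 0.1252]
top [248.7 203.7] [ 7.2 20.8] [ 0.455  -0.0027]
top [218.4 154.9] [13.2 27.9] [0.6167 0.0934]
top [256.1 165.3] [20.6 19.8] [ 0.5792 -0.0291]
centre [0.541  0.0467] lens 0.1175 0.134 yaw [-14.3 -20.9]
[[0.504, 0.1342], [0.4599, -0.0029], [0.6221, 0.0963], [0.578, -0.0408]]
scene [249.6 176.4] [16.1  5.6] [ 0.4667 -0.0092]
scene [267. 200.] [9.9 1.4] [ 0.5661 -0.0561]
scene [284.8 157.1] [17.1  7.1] [0.5297 0.124 ]
scene [302.9 181.1] [14.2  1.6] [0.6327 0.0718]
centre [0.5488 0.0326] lens 0.1458 0.1127 yaw [63.6 63.9]
[[0.4568, 0.0089], [0.5859, -0.0548], [0.5116, 0.1201], [0.6408, 0.0564]]
```

Run:
```python
import cv2,numpy as np
seeds={"top":[(201,183),(242,200),(216,149),(257,166)],"scene":[(289,153),(256,172),(310,177),(277,198)]}
for n in ("top","scene"):
    d=np.load(f"{n}0.npz"); K,T=d["mtx"],d["cam_to_world"]; P=[]; im=d["pixels"]
    for p in seeds[n]:
        g=im.max(2); w=np.zeros_like(g); cv2.circle(w,p,17,1,-1)
        t,_=cv2.threshold(g[w>0].reshape(-1,1),0,255,cv2.THRESH_OTSU)
        m=cv2.morphologyEx(((g<t)&(w>0)).astype(np.uint8),cv2.MORPH_CLOSE,np.ones((3,3)))
        cs,_=cv2.findContours(m,cv2.RETR_EXTERNAL,cv2.CHAIN_APPROX_NONE); c=max(cs,key=cv2.contourArea)
        r=cv2.minAreaRect(c); u,v=r[0]
        ray=T[:3,:3]@np.array([(u-K[0,2])/K[0,0],-(v-K[1,2])/K[1,1],-1]); o=T[:3,3]
        P.append((o+ray*(.038-o[2])/ray[2])[:2]); print(n,t,np.round(r[0],1),np.round(r[1],1),P[-1].round(4))
    P=np.array(P); c=P.mean(0); x=(P[2]+P[3]-P[0]-P[1])/2; y=(P[0]+P[2]-P[1]-P[3])/2
    th=np.arctan2(x[1]-y[0],x[0]+y[1])
    print("centre",c.round(4),"lens",np.linalg.norm(x).round(4),np.linalg.norm(y).round(4),"yaw",np.degrees([np.arctan2(x[1],x[0]),np.arctan2(-y[0],y[1]),th]).round(1))
    R=np.array([[np.cos(th),-np.sin(th)],[np.sin(th),np.cos(th)]])
    print((c+(R@np.array([[-.062,.072],[-.062,-.072],[.062,.072],[.062,-.072]]).T).T).round(4).tolist())
```

```text
top 186.0 [201.2 183.5] [22.1 20.8] [0.5237 0.1499]
top 182.0 [241.6 200.3] [21.9 20.6] [0.4662 0.0198]
top 183.0 [216.3 149. ] [21.7 19.9] [0.6366 0.1001]
top 185.0 [256.3 165.5] [22.  20.4] [ 0.5786 -0.0297]
centre [0.5513 0.06  ] lens 0.1231 0.1422 yaw [-23.8 -24.  -23.9]
[[0.5238, 0.151], [0.4655, 0.0193], [0.6371, 0.1008], [0.5788, -0.0309]]
scene 137.0 [288.  152.4] [17.5 19.9] [0.5294 0.1475]
scene 134.0 [255.1 171.8] [17.7 20. ] [0.4726 0.0166]
scene 137.0 [309.3 177.2] [19.5 18.7] [0.6436 0.0971]
scene 136.0 [275.3 197.7] [18.6 20.8] [ 0.5851 -0.0337]
centre [0.5577 0.0569] lens 0.124 0.143 yaw [-24.  -23.8 -23.9]
[[0.5301, 0.1478], [0.4719, 0.0161], [0.6435, 0.0976], [0.5853, -0.034]]
```

The two views agree to about 7 mm, with spacing 123 × 142 mm (expected 124 × 144). I'm averaging them and moving above place 1.

Call:
jog_arm([
  {"dx": 0.0356, "dy": -0.0451, "claw": 0},
  {"dx": 0.0356, "dy": -0.0451, "claw": 0},
  {"dx": 0.0356, "dy": -0.0451, "claw": 0},
  {"dx": 0.0356, "dy": -0.0451, "claw": 0},
  {"dx": 0.0356, "dy": -0.0451, "claw": 0},
  {"dx": 0.0356, "dy": -0.0451, "claw": 0},
  {"dx": 0.0356, "dy": -0.0451, "claw": 0},
  {"dx": 0.0356, "dy": -0.0451, "claw": 0},
])

```text
invalid input
```

Call:
jog_arm([
  {"dx": 0.0356, "dy": -0.0451, "claw": 0},
  {"dx": 0.0356, "dy": -0.0451, "claw": 0},
  {"dz": -0.04, "claw": 0},
  {"dz": -0.04, "claw": 0},
  {"claw": 0},
  {"claw": 0},
])

```text
invalid input
```

Run:
```python
from plant import *
import cv2,numpy as np
c=camera("wrist"); cv2.imwrite("pics/w1.png",c["pixels"]); np.savez("w1.npz",**c)
K,T=c["mtx"],c["cam_to_world"]
for p in [(.526,.150),(.468,.018),(.640,.099),(.581,-.033)]:
    q=T[:3,:3].T@(np.array([*p,.038])-T[:3,3]); print(p,K[0,2]+K[0,0]*q[0]/-q[2],K[1,2]+K[1,1]*-q[1]/-q[2])
s=read_state(); print(s["t"],s["tool_pos"],s["contact_force"],s["opening"])
```

```text
(0.526, 0.15) 72.76608914401459 421.05423241637106
(0.468, 0.018) -8.855008918251428 413.15010609012927
(0.64, 0.099) 77.11696548853786 464.19045860262094
(0.581, -0.033) 1.3044066542444739 457.0303047833023
0.15 [0.17004299 0.60109664 0.40363576] [-0.3566559  -0.345765    0.47444561] 1.0012653372392877
```

View pics/w1.png

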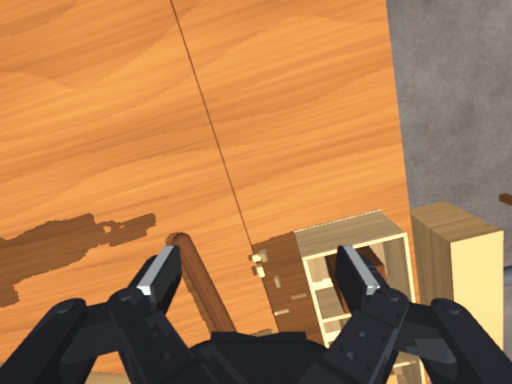

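The arm has not moved: the wrist view still shows the mallet and box under the open gripper. The call was rejected, so I'm trying full rows with every key.

Call:
jog_arm([
  {"dx": 0.0356, "dy": -0.0451, "dz": 0, "wx": 0, "wy": 0, "wz": 0, "claw": 0},
  {"dx": 0.0356, "dy": -0.0451, "dz": 0, "wx": 0, "wy": 0, "wz": 0, "claw": 0},
  {"dx": 0.0356, "dy": -0.0451, "dz": 0, "wx": 0, "wy": 0, "wz": 0, "claw": 0},
  {"dx": 0.0356, "dy": -0.0451, "dz": 0, "wx": 0, "wy": 0, "wz": 0, "claw": 0},
  {"dx": 0.0356, "dy": -0.0451, "dz": 0, "wx": 0, "wy": 0, "wz": 0, "claw": 0},
  {"dx": 0.0356, "dy": -0.0451, "dz": 0, "wx": 0, "wy": 0, "wz": 0, "claw": 0},
  {"dx": 0.0356, "dy": -0.0451, "dz": 0, "wx": 0, "wy": 0, "wz": 0, "claw": 0},
  {"dx": 0.0356, "dy": -0.0451, "dz": 0, "wx": 0, "wy": 0, "wz": 0, "claw": 0},
])

```text
t: 1.15
tool_pos: [0.4557, 0.2389, 0.4045]
tool_rot: [[-0.962, 0.272, 0.0], [0.272, 0.962, 0.0], [0.0, 0.0, -1.0]]
contact_force: [1.2, 1.6, -0.6]
opening: -0.001
grasp_force: 0.0
```

Call:
jog_arm([
  {"dx": 0.0352, "dy": -0.0445, "dz": 0, "wx": 0, "wy": 0, "wz": 0, "claw": 0},
  {"dx": 0.0352, "dy": -0.0445, "dz": 0, "wx": 0, "wy": 0, "wz": 0, "claw": 0},
  {"dx": 0, "dy": 0, "dz": -0.05, "wx": 0, "wy": 0, "wz": 0, "claw": 0},
  {"dx": 0, "dy": 0, "dz": -0.05, "wx": 0, "wy": 0, "wz": 0, "claw": 0},
  {"dx": 0, "dy": 0, "dz": 0, "wx": 0, "wy": 0, "wz": 0, "claw": 0},
  {"dx": 0, "dy": 0, "dz": 0, "wx": 0, "wy": 0, "wz": 0, "claw": 0},
])

```text
t: 1.9
tool_pos: [0.526, 0.1518, 0.3061]
tool_rot: [[-0.962, 0.272, 0.002], [0.272, 0.962, 0.0], [-0.002, 0.001, -1.0]]
contact_force: [-0.0, 0.8, 1.2]
opening: -0.001
grasp_force: 0.0
```

Run:
```python
from plant import *
import cv2,numpy as np
c=camera("wrist"); cv2.imwrite("pics/w2.png",c["pixels"]); np.savez("w2.npz",**c)
K,T=c["mtx"],c["cam_to_world"]
s=read_state(); print(s["t"],s["tool_pos"],s["contact_force"],s["opening"])
for p in [(.526,.150),(.468,.018),(.640,.099),(.581,-.033),s["tool_pos"][:2]]:
    q=T[:3,:3].T@(np.array([*p[:2],.038])-T[:3,3]); print(p,K[0,2]+K[0,0]*q[0]/-q[2],K[1,2]+K[1,1]*-q[1]/-q[2])
```

```text
1.95 [0.5264901  0.15200172 0.3072366 ] [-0.22268645  0.21415932 -0.44695573] 0.0032065975633128437
(0.526, 0.15) 255.2193403374057 196.1544210613176
(0.468, 0.018) 97.87147541301377 175.28262629522362
(0.64, 0.099) 238.7195402374539 304.9374295638411
(0.581, -0.033) 102.19510890594844 288.5631922954253
[0.5264901  0.15200172] 257.4313827898991 196.0817959120421
```

View pics/w2.png

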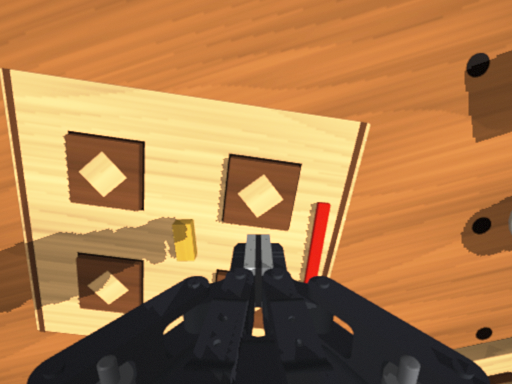

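The wrist view shows the diamonds at (262,196), (103,174) and (108,288), about 5 px to the right of prediction, or roughly 4 mm. The tip is within about 2 mm of place 1's centre, so I'm descending.

Call:
jog_arm([
  {"dx": 0, "dy": 0.001, "dz": -0.05, "wx": 0, "wy": 0, "wz": 0, "claw": 0},
  {"dx": 0, "dy": 0, "dz": -0.035, "wx": 0, "wy": 0, "wz": 0, "claw": 0},
  {"dx": 0, "dy": 0, "dz": 0, "wx": 0, "wy": 0, "wz": 0, "claw": 0},
  {"dx": 0, "dy": 0, "dz": 0, "wx": 0, "wy": 0, "wz": 0, "claw": 0},
])

```text
t: 2.45
tool_pos: [0.527, 0.1531, 0.2226]
tool_rot: [[-0.962, 0.272, 0.005], [0.272, 0.962, 0.001], [-0.005, 0.002, -1.0]]
contact_force: [0.4, 0.2, 1.2]
opening: 0.001
grasp_force: 0.0
```

Call:
jog_arm([
  {"dx": 0, "dy": 0, "dz": -0.003, "wx": 0, "wy": 0, "wz": 0, "claw": 0},
  {"dx": 0, "dy": 0, "dz": 0, "wx": 0, "wy": 0, "wz": 0, "claw": 0},
])

```text
t: 2.7
tool_pos: [0.526, 0.1527, 0.2181]
tool_rot: [[-0.962, 0.272, 0.002], [0.272, 0.962, 0.0], [-0.002, 0.001, -1.0]]
contact_force: [-0.3, 0.4, -0.5]
opening: -0.003
grasp_force: 0.0
```

Call:
jog_arm([
  {"dx": 0, "dy": 0, "dz": -0.003, "wx": 0, "wy": 0, "wz": 0, "claw": 0},
  {"dx": 0, "dy": 0, "dz": 0, "wx": 0, "wy": 0, "wz": 0, "claw": 0},
])

```text
t: 2.95
tool_pos: [0.5252, 0.1526, 0.2135]
tool_rot: [[-0.962, 0.272, -0.0], [0.272, 0.962, -0.0], [0.0, -0.0, -1.0]]
contact_force: [-0.8, 0.2, 0.6]
opening: -0.002
grasp_force: 0.0
```

Call:
jog_arm([
  {"dx": 0, "dy": 0, "dz": -0.002, "wx": 0, "wy": 0, "wz": 0, "claw": 0},
  {"dx": 0, "dy": 0, "dz": 0, "wx": 0, "wy": 0, "wz": 0, "claw": 0},
])

```text
t: 3.2
tool_pos: [0.5256, 0.1527, 0.2132]
tool_rot: [[-0.962, 0.272, -0.001], [0.272, 0.962, -0.0], [0.001, -0.001, -1.0]]
contact_force: [-4.3, -0.9, 10.3]
opening: 0.001
grasp_force: 5.2
```

Call:
jog_arm([
  {"dx": 0, "dy": 0, "dz": -0.001, "wx": 0, "wy": 0, "wz": 0, "claw": 0},
  {"dx": 0, "dy": 0, "dz": 0, "wx": 0, "wy": 0, "wz": 0, "claw": 0},
])

```text
t: 3.45
tool_pos: [0.5257, 0.1527, 0.2132]
tool_rot: [[-0.962, 0.272, -0.002], [0.272, 0.962, -0.0], [0.002, -0.001, -1.0]]
contact_force: [-6.9, -1.2, 16.2]
opening: -0.004
grasp_force: 8.0
```

Place 1 is firm: 16 N and no give. Next is place 2.

Call:
jog_arm([
  {"dx": 0, "dy": 0, "dz": 0.035, "wx": 0, "wy": 0, "wz": 0, "claw": 0},
  {"dx": -0.019, "dy": -0.044, "dz": 0, "wx": 0, "wy": 0, "wz": 0, "claw": 0},
  {"dx": -0.019, "dy": -0.044, "dz": 0, "wx": 0, "wy": 0, "wz": 0, "claw": 0},
  {"dx": -0.019, "dy": -0.044, "dz": 0, "wx": 0, "wy": 0, "wz": 0, "claw": 0},
  {"dx": 0, "dy": 0, "dz": -0.027, "wx": 0, "wy": 0, "wz": 0, "claw": 0},
  {"dx": 0, "dy": 0, "dz": 0, "wx": 0, "wy": 0, "wz": 0, "claw": 0},
  {"dx": 0, "dy": 0, "dz": 0, "wx": 0, "wy": 0, "wz": 0, "claw": 0},
])

```text
t: 4.32
tool_pos: [0.4687, 0.0209, 0.2191]
tool_rot: [[-0.962, 0.272, 0.0], [0.272, 0.962, 0.0], [-0.0, 0.0, -1.0]]
contact_force: [0.2, -0.0, 0.3]
opening: 0.006
grasp_force: 0.0
```

Call:
jog_arm([
  {"dx": 0, "dy": 0, "dz": -0.003, "wx": 0, "wy": 0, "wz": 0, "claw": 0},
  {"dx": 0, "dy": 0, "dz": 0, "wx": 0, "wy": 0, "wz": 0, "claw": 0},
])

```text
t: 4.58
tool_pos: [0.4687, 0.021, 0.2161]
tool_rot: [[-0.962, 0.271, 0.001], [0.271, 0.962, -0.0], [-0.001, 0.0, -1.0]]
contact_force: [0.5, 0.1, -0.9]
opening: 0.0
grasp_force: 0.0
```

Call:
jog_arm([
  {"dx": 0, "dy": 0, "dz": -0.002, "wx": 0, "wy": 0, "wz": 0, "claw": 0},
  {"dx": 0, "dy": 0, "dz": 0, "wx": 0, "wy": 0, "wz": 0, "claw": 0},
])

```text
t: 4.82
tool_pos: [0.4683, 0.0207, 0.2136]
tool_rot: [[-0.962, 0.272, -0.0], [0.272, 0.962, 0.0], [0.0, -0.0, -1.0]]
contact_force: [-0.2, 0.0, -0.9]
opening: -0.001
grasp_force: 0.0
```

Call:
jog_arm([
  {"dx": 0, "dy": 0, "dz": -0.001, "wx": 0, "wy": 0, "wz": 0, "claw": 0},
  {"dx": 0, "dy": 0, "dz": 0, "wx": 0, "wy": 0, "wz": 0, "claw": 0},
])

```text
t: 5.08
tool_pos: [0.4683, 0.0206, 0.2126]
tool_rot: [[-0.962, 0.272, -0.0], [0.272, 0.962, 0.0], [0.0, -0.0, -1.0]]
contact_force: [0.5, -0.5, 0.4]
opening: -0.0
grasp_force: 0.0
```

Call:
jog_arm([
  {"dx": 0, "dy": 0, "dz": -0.0015, "wx": 0, "wy": 0, "wz": 0, "claw": 0},
  {"dx": 0, "dy": 0, "dz": 0, "wx": 0, "wy": 0, "wz": 0, "claw": 0},
])

```text
t: 5.32
tool_pos: [0.4686, 0.0206, 0.2121]
tool_rot: [[-0.962, 0.272, -0.0], [0.272, 0.962, -0.0], [0.0, -0.0, -1.0]]
contact_force: [-2.7, 0.1, 6.7]
opening: -0.003
grasp_force: 3.3
```

Call:
jog_arm([
  {"dx": 0, "dy": 0, "dz": -0.0015, "wx": 0, "wy": 0, "wz": 0, "claw": 0},
  {"dx": 0, "dy": 0, "dz": 0, "wx": 0, "wy": 0, "wz": 0, "claw": 0},
])

```text
t: 5.58
tool_pos: [0.4689, 0.0206, 0.212]
tool_rot: [[-0.962, 0.272, -0.002], [0.272, 0.962, -0.0], [0.002, -0.0, -1.0]]
contact_force: [-7.0, 0.7, 17.5]
opening: 0.001
grasp_force: 8.8
```

Call:
jog_arm([
  {"dx": 0, "dy": 0, "dz": -0.0015, "wx": 0, "wy": 0, "wz": 0, "claw": 0},
  {"dx": 0, "dy": 0, "dz": 0, "wx": 0, "wy": 0, "wz": 0, "claw": 0},
])

```text
t: 5.82
tool_pos: [0.4691, 0.0206, 0.212]
tool_rot: [[-0.962, 0.272, -0.003], [0.272, 0.962, -0.0], [0.003, -0.001, -1.0]]
contact_force: [-11.4, 1.0, 28.9]
opening: -0.001
grasp_force: 14.3
```

Place 2 is firm. Next is place 4.

Call:
jog_arm([
  {"dx": 0, "dy": 0, "dz": 0.037, "wx": 0, "wy": 0, "wz": 0, "claw": 0},
  {"dx": 0.038, "dy": -0.0167, "dz": 0, "wx": 0, "wy": 0, "wz": 0, "claw": 0},
  {"dx": 0.038, "dy": -0.0167, "dz": 0, "wx": 0, "wy": 0, "wz": 0, "claw": 0},
  {"dx": 0.038, "dy": -0.0167, "dz": 0, "wx": 0, "wy": 0, "wz": 0, "claw": 0},
  {"dx": 0, "dy": 0, "dz": -0.028, "wx": 0, "wy": 0, "wz": 0, "claw": 0},
  {"dx": 0, "dy": 0, "dz": 0, "wx": 0, "wy": 0, "wz": 0, "claw": 0},
  {"dx": 0, "dy": 0, "dz": 0, "wx": 0, "wy": 0, "wz": 0, "claw": 0},
])

```text
t: 6.7
tool_pos: [0.582, -0.0293, 0.2172]
tool_rot: [[-0.962, 0.272, -0.001], [0.272, 0.962, 0.0], [0.001, -0.0, -1.0]]
contact_force: [-0.2, 0.2, 1.3]
opening: -0.002
grasp_force: 0.0
```

Call:
jog_arm([
  {"dx": 0, "dy": 0, "dz": -0.0015, "wx": 0, "wy": 0, "wz": 0, "claw": 0},
  {"dx": 0, "dy": 0, "dz": 0, "wx": 0, "wy": 0, "wz": 0, "claw": 0},
])

```text
t: 6.95
tool_pos: [0.5824, -0.0293, 0.2165]
tool_rot: [[-0.962, 0.272, 0.001], [0.272, 0.962, -0.0], [-0.001, 0.0, -1.0]]
contact_force: [0.1, -0.0, 0.6]
opening: 0.0
grasp_force: 0.0
```

Call:
jog_arm([
  {"dx": 0, "dy": 0, "dz": -0.0015, "wx": 0, "wy": 0, "wz": 0, "claw": 0},
  {"dx": 0, "dy": 0, "dz": 0, "wx": 0, "wy": 0, "wz": 0, "claw": 0},
])

```text
t: 7.2
tool_pos: [0.5823, -0.0294, 0.2143]
tool_rot: [[-0.962, 0.272, 0.0], [0.272, 0.962, 0.0], [-0.0, 0.0, -1.0]]
contact_force: [0.4, 0.1, -0.3]
opening: -0.003
grasp_force: 0.0
```

Call:
jog_arm([
  {"dx": 0, "dy": 0, "dz": -0.0015, "wx": 0, "wy": 0, "wz": 0, "claw": 0},
  {"dx": 0, "dy": 0, "dz": 0, "wx": 0, "wy": 0, "wz": 0, "claw": 0},
])

```text
t: 7.45
tool_pos: [0.5823, -0.0295, 0.2125]
tool_rot: [[-0.962, 0.272, -0.0], [0.272, 0.962, 0.0], [0.0, -0.0, -1.0]]
contact_force: [-0.4, -0.4, -0.0]
opening: -0.002
grasp_force: 0.0
```

Call:
jog_arm([
  {"dx": 0, "dy": 0, "dz": -0.0015, "wx": 0, "wy": 0, "wz": 0, "claw": 0},
  {"dx": 0, "dy": 0, "dz": 0, "wx": 0, "wy": 0, "wz": 0, "claw": 0},
])

```text
t: 7.7
tool_pos: [0.5823, -0.0295, 0.211]
tool_rot: [[-0.962, 0.272, -0.0], [0.272, 0.962, 0.0], [0.0, -0.0, -1.0]]
contact_force: [-0.4, 0.7, -0.4]
opening: 0.0
grasp_force: 0.0
```

Call:
jog_arm([
  {"dx": 0, "dy": 0, "dz": -0.0015, "wx": 0, "wy": 0, "wz": 0, "claw": 0},
  {"dx": 0, "dy": 0, "dz": 0, "wx": 0, "wy": 0, "wz": 0, "claw": 0},
])

```text
t: 7.95
tool_pos: [0.5825, -0.0295, 0.2098]
tool_rot: [[-0.962, 0.272, 0.0], [0.272, 0.962, -0.0], [-0.0, -0.0, -1.0]]
contact_force: [-1.4, 0.2, 1.9]
opening: -0.002
grasp_force: 0.7
```

Call:
jog_arm([
  {"dx": 0, "dy": 0, "dz": -0.0015, "wx": 0, "wy": 0, "wz": 0, "claw": 0},
  {"dx": 0, "dy": 0, "dz": 0, "wx": 0, "wy": 0, "wz": 0, "claw": 0},
])

```text
t: 8.2
tool_pos: [0.5825, -0.0295, 0.2085]
tool_rot: [[-0.962, 0.272, 0.0], [0.272, 0.962, -0.0], [-0.0, 0.0, -1.0]]
contact_force: [-0.6, -0.4, 3.0]
opening: 0.002
grasp_force: 1.6
```

Call:
jog_arm([
  {"dx": 0, "dy": 0, "dz": -0.0015, "wx": 0, "wy": 0, "wz": 0, "claw": 0},
  {"dx": 0, "dy": 0, "dz": 0, "wx": 0, "wy": 0, "wz": 0, "claw": 0},
])

```text
t: 8.45
tool_pos: [0.5826, -0.0296, 0.2071]
tool_rot: [[-0.962, 0.272, 0.0], [0.272, 0.962, -0.0], [-0.0, -0.0, -1.0]]
contact_force: [-0.8, -0.5, 5.9]
opening: 0.0
grasp_force: 2.6
```

Place 4 gives about 1.3 mm per 1.5 N, so it is the rocking one. I'm pressing on.

Call:
jog_arm([
  {"dx": 0, "dy": 0, "dz": -0.0015, "wx": 0, "wy": 0, "wz": 0, "claw": 0},
  {"dx": 0, "dy": 0, "dz": 0, "wx": 0, "wy": 0, "wz": 0, "claw": 0},
])

```text
t: 8.7
tool_pos: [0.5826, -0.0296, 0.2061]
tool_rot: [[-0.962, 0.272, -0.0], [0.272, 0.962, -0.0], [0.0, -0.0, -1.0]]
contact_force: [-3.6, -0.0, 8.0]
opening: 0.005
grasp_force: 3.8
```

Call:
jog_arm([
  {"dx": 0, "dy": 0, "dz": -0.0015, "wx": 0, "wy": 0, "wz": 0, "claw": 0},
  {"dx": 0, "dy": 0, "dz": 0, "wx": 0, "wy": 0, "wz": 0, "claw": 0},
])

```text
t: 8.95
tool_pos: [0.5826, -0.0295, 0.2058]
tool_rot: [[-0.962, 0.272, -0.001], [0.272, 0.962, 0.0], [0.001, -0.0, -1.0]]
contact_force: [-6.1, 1.3, 14.5]
opening: 0.001
grasp_force: 7.5
```

Call:
jog_arm([
  {"dx": 0, "dy": 0, "dz": -0.001, "wx": 0, "wy": 0, "wz": 0, "claw": 0},
  {"dx": 0, "dy": 0, "dz": 0, "wx": 0, "wy": 0, "wz": 0, "claw": 0},
])

```text
t: 9.2
tool_pos: [0.5828, -0.0295, 0.2058]
tool_rot: [[-0.962, 0.272, -0.002], [0.272, 0.962, 0.0], [0.002, -0.0, -1.0]]
contact_force: [-9.3, 0.5, 19.7]
opening: 0.002
grasp_force: 10.1
```

Run:
```python
from plant import *
import cv2,numpy as np
c=camera("wrist"); cv2.imwrite("pics/w3.png",c["pixels"]); np.savez("w3.npz",**c)
s=read_state(); print(s["t"],s["tool_pos"],s["contact_force"],s["ft_torque"])
K,T=c["mtx"],c["cam_to_world"]
q=T[:3,:3].T@(np.array([*s["tool_pos"][:2],.033])-T[:3,3]); print(K[0,2]+K[0,0]*q[0]/-q[2],K[1,2]+K[1,1]*-q[1]/-q[2], K[0,0]/-q[2])
```

```text
9.25 [ 0.58275181 -0.02948658  0.20582391] [-8.36072882  0.78763149 20.62039575] [ 0.11431265  1.39258169 -0.00186307]
256.9823171259391 247.702301572722 1681.7875918583861
```

View pics/w3.png

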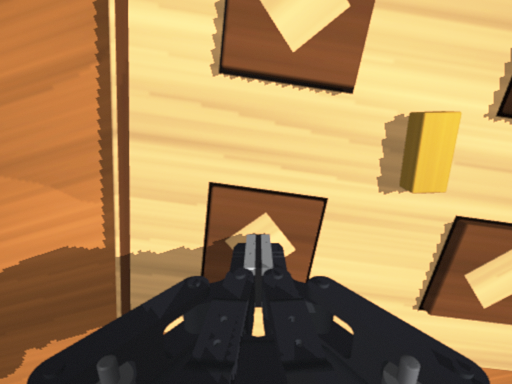

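The wrist view shows the fingertip at about (257,245), on the tile's diamond centred near (261,245). The tile sank about 4.7 mm and then met its hard bed at 20 N, while the brass block lies untouched. I'm handing in now.

```bash
python3 -c "
from plant import *
print(hand_in())"
```

```text
the job is handed in; nothing more can be done
None
```

The rocking tile was place_4 (far-right); I handed in with the fingertip holding it on its bed at about 20 N, near its centre. It had sunk about 4.7 mm by the arm's reading. I pressed tiles 1 and 2 and both were firm; tile 3 was not pressed. I pressed mid-tile rather than near an edge to find it, and the hand-in returned no verdict.

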